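# Lever up the clay-trap hatch

### The arm

A 6-joint arm with a two-finger parallel gripper is mounted at the origin on the work surface. World frame = base frame: x ahead of the robot, y to its left, z up, the work surface at z = 0. Lengths are in m, angles in rad, forces in N, time in s.
With the tool pointing down it reaches from about 0.375 to 0.975 m from the base axis. Payload 3.8 kg.
Tool frame: the origin (TCP) lies between the finger pads; the fingertips stand 22 mm ahead of it and the grasp point (between the pads) lies 3 mm ahead of it; z points along the fingers, y is the direction in which the jaws open and shut (so a half turn about z gives the same grasp; the last joint's range is limited). The gripper opens to 85 mm and grips with 20 to 120 N. Pads are 22 mm wide; open, the fingers measure 114 mm over their backs; the gripper's body (76 mm by 85 mm) begins 54 mm behind the grasp point. The pads swing forward as they close: fully open they stand 13 mm farther back than shut.
Start: joints at [1.31, 0.264, 1.604, -0, 1.274, -0.037], TCP at [0.15, 0.658, 0.253] pointing down, gripper open.
Joint ranges: [-2.63, 2.63], [-0.94, 2.18], [0.31, 2.57], [-1.31, 4.45], [0, 2.66], [-2.55, 2.55]. Speed limits (rad/s): [2.57, 2.57, 3.14, 3.14, 3.14, 3.14].

### API

Orientations are given as a rotation vector (axis times angle).
In Python, from workcell import * gives the robot as it stands.
- The arm moves only by the tool step_arm, never from a script. Its argument "motion" is a list that holds one entry, the list of rows, each a list of 7 numbers: the finger opening in m, from 0 to 0.0854, then the shift along the world's x, y, z in m, then the turn, a rotation vector about the world's x, y, z in degrees. A call has exactly 8 rows; each row is the pose to reach, as a shift and turn from the pose measured when the call began; what a row does not reach only later rows make up. A row lasts 1/8 s, in which the tool goes at most 62.5 mm and 10.7 degrees, less where a joint would pass 70% of its speed; a pose out of reach is approached as far as the arm can. A call with a gripper value outside its range is refused whole. The fingers move at their own pace and stop on an object; "newtons" is the grip in N (left out, the last holds). Time passes only in rows, so rows that repeat a pose let the fingers close, or fill a call up. It gives the time, the measured TCP pose, the force and the opening at its end, in the units of the state.
- read_state(): the state, without advancing time (a new reading comes with each control period).
- read_camera(name): name is "scene" or "top"; returns (picture, depth): 480x640x3 uint8, blue, green, red; 480x640 float32, m along the optical axis (not along the pixel's ray), 0 where there is no reading.
- get_calibration(name): a dict with "K" (3x3 intrinsics, pixels), "dist_coeffs" ([k1, k2, p1, p2, k3] as OpenCV has them; the pictures are not rectified), "world_from_camera" (4x4, takes a point from camera to world coordinates). Camera axes: x right, y down, z forward; pixel columns grow to the right and rows downward; lengths in m; the calibration is good to about 2 mm. A picture is of the moment at which its call begins. get_calibration takes no time and is no camera call.
- finish_job(): hands the job in, once; it reports no verdict.
Trained networks look in the newest picture that a camera, given by its name, has taken for a name from the list of things; names that differ only in an ending like _2 or _b are one class to them, and where a whole thing is asked for, a point or a joint stands for the part that bears it (a point fixed in the world has none). Each returns a list of dicts, best first, with "score" (0 to 1); they miss things now and then, are a little off and sometimes report something else, mostly with a low value. They report only what shows in the picture. A call takes as long as a camera call.
- spot_in(camera, thing): "xyz" ([x, y, z] in m, in the coordinates of the camera as it stood for that picture, good to about 4 mm: the middle of the surface that is visible of it).
- regions_of(camera, thing): "region" (480x640 bool, what is visible of it).
The state is a dict: "time": time; "q": joint angles; "joint_vel": joint speeds; "joint_torque": joint torques, N m; "tool_pos": TCP position; "tcp_rot": TCP orientation; "wrist_force": force on the tool from outside, world axes, zero at the start; "torque": the same for the moment, N m; "width": opening from 0.0 (shut) to 1.0 (fully open).
Only numpy, scipy, OpenCV 4.12 (cv2) and the standard library are available. Lean on these libraries where they do the work, as an engineer would, in place of code of your own. Each camera call takes 0.05 s, during which the arm holds its last target. There are 200 camera calls.

### The job

With the fingertips only, push the loose heel lever by the back end of its red tread along its guide until its heel meets the two yellow stops, so that its tongue is under the closed green hatch; then press the red tread all the way down onto the rubber buffer so that the hatch comes up. Finish while still holding the tread down and the hatch up. Do not lift the lever, do not touch the hatch or its frame, and leave the sprayer, bowl and jar standing where they are.

Things in the scene. Friction and masses are not known exactly. Their poses are not given: they have to be found in the camera images.
- trap: Fixed steel guide plate leading to the hatch; place and yaw vary. Origin on the bench top (z = 0); x axis level along the guide towards the hatch, z up. Plate 6 mm thick, x = 100 to 445 mm, 170 mm wide. Two rails on it, 18 mm high, x = 105 to 240 mm, inner faces at y = +-43.5 mm. Hatch: front edge at x = 280 mm, hinge axis at x = 420 mm, 33 mm above the bench.
- stop (a point): Midway between the two yellow stops on the plate, at their near faces: x = 227 mm in the trap's frame, 26 mm above the bench (top of the stops). The heel meets them when home.
- buffer (a point): Centre of the top of the rubber buffer (50 x 50 mm, 12 mm above the bench) under the tread, x = -30 mm in the trap's frame.
- lever: Loose head-heavy lever, 0.95 kg; rests tongue down, tread up. Origin under its round steel heel (40 mm diameter, 80 mm wide) on the plate between the rails; x axis as the trap's while it rests. Flat tongue reaches 115 mm to +x, wooden handle rises to -x. Starts 40 to 65 mm short of home; home is x = 207 mm in the trap's frame.
- tread (a point): Top centre of the red tread (80 mm along the lever, 50 wide, 14 thick), 198 mm behind the lever's origin. At rest 153 mm above the bench, back end higher by 0.24 rad. Pressed, it swings down about the heel (0.23 m radius), going back some 35 mm, until it meets the buffer; this point is then about 35 mm above the bench. Holding it down takes 3 to 8 N.
- tongue_tip (a point): End of the tongue (30 mm wide, 8 mm thick, lying on the plate), in the middle of its thickness. Pressing the tread tips the lever about its heel's axis, 26 mm above the bench, and raises the tongue; the heel rolls or slides back up to about 12 mm meanwhile.
- tread_back (a point): Middle of the tread's upright back end face, where to push the lever: 39 mm behind tread along the lever, about 155 mm above the bench at rest; face 50 mm wide, 14 mm high. Pushing takes some 2 to 7 N.
- flap_lip (a point): Top of the hatch's front edge, in the middle; 40 mm above the bench when shut. A brass rod along its underside, 4 mm above the tongue, rests on the tongue as the hatch is raised.
- flap (a joint): Angle of the heavy green hatch (140 x 150 x 14 mm, about 2.2 kg), rad; 0 shut, grows as the front edge rises; about 0.4 when the tread is fully down. It falls shut when let go.
- sprayer: Bystander: white spray bottle with grey trigger head, 62 mm diameter, 160 mm tall, loose; origin under its base.
- bowl: Bystander: terracotta bowl, 96 mm diameter, 55 mm tall, loose; origin under its base.
- jar: Bystander: blue glaze jar with dark lid, 64 mm diameter, 85 mm tall, loose; origin under its base.

How it is judged:
On the way:
1. the lever is pushed home: heel within 8 mm of the stops, tongue still down and the hatch shut (x of lever in the frame of trap above 0.199 m and value of joint flap below 0.03 rad), for 0.2 s.
At the end, for the whole second after the job is handed in: The hatch is held up by more than 0.32 rad with the fingers pressing the lever by more than 1 N, the tongue below the hatch, and the lever still (value of joint flap above 0.32 rad and contact force between the fingers and lever above 1 N and z of tongue_tip in the frame of flap_lip below 0 m and linear speed of lever below 0.03 m/s); the arm keeps its last pose, push and grip.
It fails at once if the lever is lifted (its heel more than 20 mm off the plate, or its tread raised more than 25 mm above where it rests) (z of lever in the frame of trap above 0.026 m or height (world z) of tread above 0.178 m).
It fails at once if the robot pushes on the hatch, its frame or the guide (contact force between any of the fingers, the arm and trap above 1 N).
It fails at once if a bystander is moved more than 30 mm or tipped (distance of any of sprayer, bowl, jar from where it was at the start of the episode above 0.03 m or angle between any of sprayer, bowl, jar's own z axis and vertical above 0.3 rad).
It also fails if it takes over 58 s, if anything falls off the work surface, if the arm or the gripper's body presses on something with over 40 N, if the wrist force passes 120 N, or if a joint passes its speed limit or range.

## Working session

There is one attempt and no reset: what is moved stays moved. The work goes in short steps, Python scripts to look and compute and a tool call to move; the robot and the scene stay as the last step left them, time stands still between calls to the robot, and variables do not carry over. Pictures are saved under pics/ and viewed, on a budget of 10 in all, crops included, one or two more only if the job needs it, and the job is handed in when it is done.

Besides the shell and the picture viewer there is one more tool, called after "Call:" as name(argument=value, ...), one argument or row to a line, values as JSON. step_arm: Moves the arm, as the interface text tells. Its arguments: {"type":"object","properties":{"motion":{"type":"array"},"newtons":{"type":"number"}},"required":["motion"]}

```bash
mkdir -p pics; cat > h.py <<'E'
from workcell import *
import numpy as np, cv2
def spot(cam,t):
    T=np.array(get_calibration(cam)["world_from_camera"])
    return [(round(d["score"],2),np.round(T[:3,:3]@np.array(d["xyz"])+T[:3,3],4).tolist()) for d in spot_in(cam,t)[:2]]
def pts(cam,mask,depth):
    c=get_calibration(cam);T=np.array(c["world_from_camera"])
    v,u=np.nonzero(mask&(depth>0))
    n=cv2.undistortPoints(np.stack([u,v],1).astype(float)[:,None],np.array(c["K"]),np.array(c["dist_coeffs"]))[:,0]
    d=depth[v,u][:,None]
    return np.hstack([n*d,d])@T[:3,:3].T+T[:3,3]
E
python3 - <<'E'
from h import *
ims=[]
for c in ["scene","top"]:
    p,d=read_camera(c); cv2.imwrite(f"pics/{c}0.png",p)
    for t in ["trap","lever","tread","flap","sprayer","bowl","jar"]: print(c,t,spot(c,t))
    hsv=cv2.cvtColor(p,cv2.COLOR_BGR2HSV)
    H,S,V=cv2.split(hsv)
    for n,m in dict(red=((H<6)|(H>174))&(S>150)&(V>70),yellow=(H>20)&(H<34)&(S>140)&(V>90),green=(H>40)&(H<85)&(S>80)).items():
        q=pts(c,m,d)
        if len(q)<15: print(n,len(q));continue
        print(c,n,len(q),np.median(q,0).round(4),cv2.minAreaRect(q[:,:2].astype(np.float32)), np.percentile(q[:,2],[2,50,98]).round(3))
s=read_state();print(s)
E
```

```text
scene trap [(0.77, [0.5483, 0.2156, 0.0242])]
scene lever [(0.81, [0.5599, 0.0182, 0.0627])]
scene tread [(0.57, [0.5595, 0.0196, 0.0661])]
scene flap [(0.92, [0.5274, 0.2558, 0.0395])]
scene sprayer [(0.8, [0.3917, 0.127, 0.0884])]
scene bowl [(0.74, [0.7304, -0.0061, 0.0273]), (0.54, [0.3753, 0.2375, 0.0676])]
scene jar [(0.56, [0.376, 0.2361, 0.0681])]
scene red 775 [ 0.5754 -0.1417  0.1506] ((0.5440828204154968, -0.20717696845531464), (0.2310858815908432, 0.07997062057256699), 66.12171173095703) [0.133 0.151 0.162]
scene yellow 171 [0.5583 0.1426 0.0247] ((0.5386826992034912, 0.14044854044914246), (0.08712045848369598, 0.01590537652373314), 6.512327194213867) [0.011 0.025 0.029]
scene green 6080 [0.0708 0.1422 0.0457] ((0.23316213488578796, 0.13232207298278809), (0.7943699359893799, 0.22313779592514038), 16.308958053588867) [0.033 0.046 0.52 ]
top trap [(0.71, [0.5272, 0.1911, 0.0244]), (0.68, [0.5612, -0.0219, 0.083])]
top lever [(0.65, [0.5602, -0.023, 0.0821])]
top tread [(0.87, [0.5558, -0.0213, 0.0826])]
top flap [(0.56, [0.5227, 0.2506, 0.0397])]
top sprayer [(0.82, [0.38, 
[... 610 characters left out ...]
11328) [0.009 0.04  0.044]
{'time': 0.8, 'q': array([ 1.31011549e+00,  2.63834311e-01,  1.60398548e+00, -2.70278020e-05,
        1.27367274e+00, -3.68934356e-02]), 'joint_vel': array([-7.67586721e-06, -6.52740789e-04, -1.02456523e-03, -2.56440112e-04,
       -1.81392302e-03, -5.64441989e-04]), 'joint_torque': array([-5.59286145e-04, -5.14974403e+01, -3.67695451e+01, -1.32313075e-04,
        8.69604664e-04, -1.03781636e-05]), 'tool_pos': array([0.14980724, 0.6581771 , 0.25333189]), 'tcp_rot': array([3.50774506e-01, 3.12190771e+00, 1.49521483e-04]), 'wrist_force': array([0.01669344, 0.19618793, 0.54825645]), 'torque': array([-0.02141468, -0.01944342,  0.03444822]), 'width': 1.0000259570630652}
```

View pics/scene0.png

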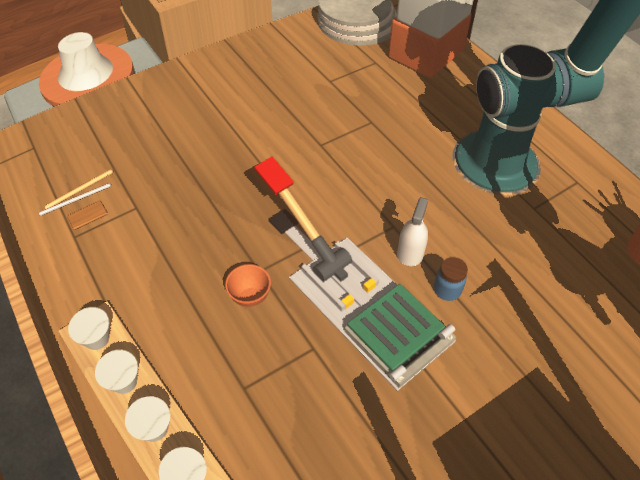

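View pics/top0.png

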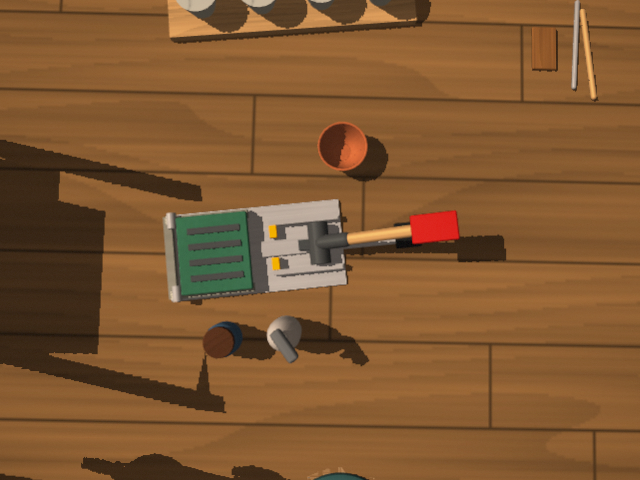

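The scene view shows the red tread near (273,175), the yellow stops at (347,300) and (370,285), and the hatch near (400,325). The top view shows the lever running left along the guide, with its tread at (435,227). The sprayer and jar are on the robot's side, the bowl on the far side. The guide points mostly along +y, about 7° towards -x.

Call:
step_arm(
  motion=[
    [[0,0.03,-0.02,0.04,0,0,-8],[0,0.08,-0.06,0.06,0,0,-17],[0,0.13,-0.09,0.08,0,0,-26],[0,0.17,-0.13,0.09,0,0,-35],[0,0.22,-0.17,0.1,0,0,-44],[0,0.26,-0.21,0.1,0,0,-53],[0,0.31,-0.25,0.1,0,0,-62],[0,0.35,-0.29,0.1,0,0,-70]],
  ],
  newtons=40,
)

```text
time: 1.8
tool_pos: [0.5014, 0.3667, 0.3536]
tcp_rot: [2.084, 2.351, 0.001]
wrist_force: [0.6, 0.0, -0.4]
width: 0.004
```

```bash
python3 - <<'E'
from h import *
for c in ["top","scene"]:
    p,d=read_camera(c)
    H,S,V=cv2.split(cv2.cvtColor(p,cv2.COLOR_BGR2HSV))
    def P(m,lo,hi):
        n,l,st,_=cv2.connectedComponentsWithStats(m.astype(np.uint8))
        q=pts(c,m,d); return q[(q[:,2]>lo)&(q[:,2]<hi)&(q[:,0]>.45)&(q[:,0]<.65)&(q[:,1]>-.22)&(q[:,1]<.35)]
    red=P(((H<6)|(H>174))&(S>150)&(V>70),.14,.17)
    yel=P((H>20)&(H<34)&(S>140)&(V>90),.022,.03)
    gr=P((H>40)&(H<85)&(S>80),.035,.045)
    for n,q in dict(red=red,yel=yel,green=gr).items():
        (cc,sz,a)=cv2.minAreaRect(q[:,:2].astype(np.float32)); print(c,n,len(q),np.round(cc,4),np.round(sz,4),round(a,1))
    for a in (6.5,7.0,7.5):
        a=np.radians(a);u=np.array([-np.sin(a),np.cos(a)]);w=np.array([-u[1],u[0]])
        print([(np.percentile(q[:,:2]@u,[1,99]).round(4),np.percentile(q[:,:2]@w,[1,99]).round(4)) for q in (red,yel,gr)])
    for t in ["tread_back"]: print(t,spot(c,t))
E
```

```text
top red 1337 [ 0.572  -0.1443] [0.0489 0.0783] 7.1
top yel 141 [0.5378 0.1402] [0.0851 0.0127] 6.9
top green 3884 [0.5235 0.2537] [0.1473 0.1355] 6.9
[(array([-0.2448, -0.17  ]), array([-0.5758, -0.528 ])), (array([0.0723, 0.0847]), array([-0.5915, -0.5083])), (array([0.126 , 0.2586]), array([-0.6213, -0.4771]))]
[(array([-0.2496, -0.1748]), array([-0.5741, -0.5261])), (array([0.0677, 0.0799]), array([-0.5922, -0.509 ])), (array([0.1212, 0.2538]), array([-0.6228, -0.4785]))]
[(array([-0.2545, -0.1797]), array([-0.5721, -0.5243])), (array([0.0626, 0.0752]), array([-0.5929, -0.5096])), (array([0.1163, 0.249 ]), array([-0.6244, -0.4799]))]
tread_back [(0.91, [0.5594, -0.0174, 0.0848])]
scene red 728 [ 0.574  -0.1435] [0.0518 0.0793] 5.6
scene yel 124 [0.5389 0.1409] [0.0873 0.0173] 8.2
scene green 2823 [0.5252 0.2542] [0.1491 0.1359] 7.1
[(array([-0.2453, -0.1701]), array([-0.5789, -0.5299])), (array([0.0711, 0.0864]), array([-0.5946, -0.5079])), (array([0.1271, 0.2596]), array([-0.6237, -0.4793]))]
[(array([-0.2501, -0.1749]), array([-0.577 , -0.5282])), (array([0.0664, 0.082 ]), array([-0.5953, -0.5085])), (array([0.1223, 0.2546]), array([-0.6255, -0.4808]))]
[(array([-0.255 , -0.1797]), array([-0.5752, -0.5264])), (array([0.0617, 0.0775]), array([-0.5959, -0.5092])), (array([0.1176, 0.2498]), array([-0.6272, -0.4822]))]
tread_back [(0.83, [0.5572, 0.0152, 0.0652])]
```

Call:
step_arm(
  motion=[
    [[0,0.01,-0.05,0,0,0,0],[0,0.02,-0.11,0,0,0,0],[0,0.03,-0.17,0,0,0,0],[0,0.04,-0.23,0,0,0,0],[0,0.05,-0.29,0,0,0,0],[0,0.06,-0.35,0,0,0,0],[0,0.07,-0.41,0,0,0,0],[0,0.08,-0.47,0,0,0,0]],
  ],
)

```text
time: 3.0
tool_pos: [0.5807, -0.1025, 0.3536]
tcp_rot: [-2.076, -2.357, -0.002]
wrist_force: [1.2, -0.5, 0.7]
width: 0.0
```

Call:
step_arm(
  motion=[
    [[0,0,-0.04,0,0,0,0],[0,0,-0.08,0,0,0,0],[0,0,-0.115,0,0,0,0],[0,0,-0.115,-0.05,0,0,0],[0,0,-0.115,-0.1,0,0,0],[0,0,-0.115,-0.14,0,0,0],[0,0,-0.115,-0.17,0,0,0],[0,0,-0.115,-0.18,0,0,0]],
  ],
)

```text
time: 4.0
tool_pos: [0.5797, -0.2151, 0.1711]
tcp_rot: [-2.07, -2.357, -0.0]
wrist_force: [-0.2, -0.2, -0.3]
width: -0.002
```

```bash
python3 - <<'E'
from h import *
s=read_state();print(s["time"],s["tool_pos"],s["tcp_rot"],s["wrist_force"])
a=np.radians(6.95);u=np.array([-np.sin(a),np.cos(a)]);w=np.array([-u[1],u[0]])
p=s["tool_pos"][:2];print(p@u,p@w)
p,d=read_camera("scene");cv2.imwrite("pics/s1.png",cv2.resize(p[100:340,200:480],None,fx=2.5,fy=2.5))
E
```

```text
4.0 [ 0.5797248  -0.21510673  0.17110643] [-2.07001338e+00 -2.35691294e+00 -2.76922424e-04] [-0.23808055 -0.22775156 -0.33120704]
-0.2836746746723899 -0.5494364612501086
```

View pics/s1.png

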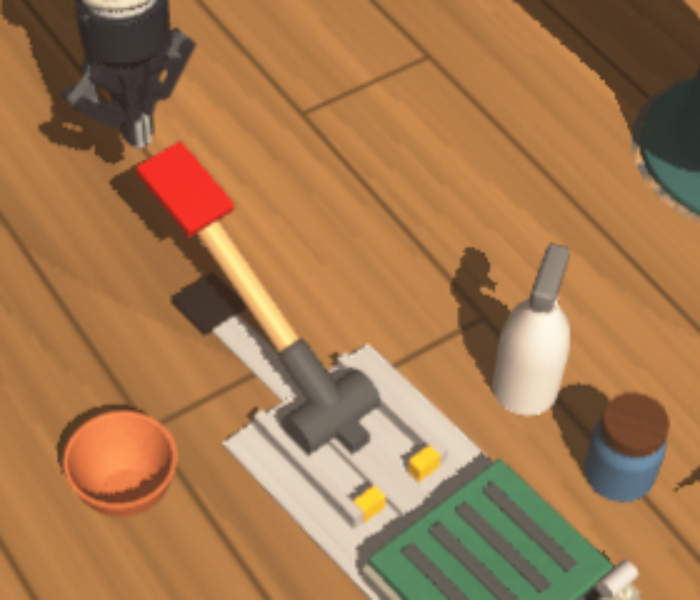

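The closed fingertips, at about (145,130), are just behind the red tread and in line with it. I'll lower 8 mm and push.

Call:
step_arm(
  motion=[
    [[0,0.001,0,-0.008,0,0,0],[0,0.0,0.01,-0.008,0,0,0],[0,-0.001,0.016,-0.008,0,0,0],[0,-0.0017,0.022,-0.008,0,0,0],[0,-0.0024,0.028,-0.008,0,0,0],[0,-0.0031,0.034,-0.008,0,0,0],[0,-0.0038,0.04,-0.008,0,0,0],[0,-0.0045,0.045,-0.008,0,0,0]],
  ],
)

```text
time: 5.05
tool_pos: [0.5765, -0.1723, 0.1646]
tcp_rot: [2.072, 2.36, -0.001]
wrist_force: [1.1, -6.0, -0.8]
width: -0.001
```

```bash
cat >> h.py <<'E'
a_=np.radians(6.95);u=np.array([-np.sin(a_),np.cos(a_)]);w=np.array([-u[1],u[0]])
def red(c="top"):
    p,d=read_camera(c);H,S,V=cv2.split(cv2.cvtColor(p,cv2.COLOR_BGR2HSV))
    q=pts(c,((H<6)|(H>174))&(S>150)&(V>70),d);q=q[(q[:,0]>.5)&(q[:,0]<.65)&(q[:,1]>-.25)&(q[:,1]<0)&(q[:,2]>.02)]
    print("red",len(q),np.percentile(q[:,:2]@u,[1,50,99]).round(4),np.percentile(q[:,:2]@w,[1,99]).round(4),np.percentile(q[:,2],[1,50,99]).round(4))
    s=read_state();t=s["tool_pos"];print(s["time"],t,"u,w",t[:2]@u,t[:2]@w,s["wrist_force"])
    return p
E
python3 -c "
from h import *
red()"
```

```text
red 1340 [-0.2249 -0.1877 -0.1499] [-0.5745 -0.5265] [0.1424 0.1528 0.163 ]
5.1 [ 0.57623935 -0.17152555  0.16451133] u,w -0.23999197134454378 -0.5512500889415157 [ 1.12559337 -5.57876562  0.31945403]
```

Call:
step_arm(
  motion=[
    [[0,-0.0006,0.005,0,0,0,0],[0,-0.0012,0.01,0,0,0,0],[0,-0.0018,0.015,0,0,0,0],[0,-0.0024,0.02,0,0,0,0],[0,-0.003,0.025,0,0,0,0],[0,-0.0036,0.03,0,0,0,0],[0,-0.004,0.033,0,0,0,0],[0,-0.004,0.033,0,0,0,0]],
  ],
)

```text
time: 6.1
tool_pos: [0.5729, -0.1397, 0.1655]
tcp_rot: [2.07, 2.358, -0.002]
wrist_force: [0.6, -5.0, -1.0]
width: -0.003
```

```bash
python3 -c "
from h import *
red()"
```

```text
red 1342 [-0.192  -0.1554 -0.117 ] [-0.5747 -0.5268] [0.1424 0.1537 0.1647]
6.15 [ 0.5728445  -0.13976772  0.16545227] u,w -0.2080567046306948 -0.5517229753637227 [ 1.02611984 -4.24153647 -1.82089175]
```

Call:
step_arm(
  motion=[
    [[0,-0.0002,0.002,0,0,0,0],[0,-0.0004,0.003,0,0,0,0],[0,-0.0005,0.004,0,0,0,0],[0,-0.0006,0.005,0,0,0,0],[0,-0.0006,0.005,0,0,0,0],[0,-0.0006,0.005,0,0,0,0],[0,-0.0006,0.005,0,0,0,0],[0,-0.0006,0.005,0,0,0,0]],
  ],
)

```text
time: 7.15
tool_pos: [0.573, -0.1363, 0.1665]
tcp_rot: [2.067, 2.356, -0.003]
wrist_force: [1.8, -5.8, 0.0]
width: 0.004
```

```bash
python3 -c "
from h import *
p=red()
cv2.imwrite('pics/t2.png',cv2.resize(p[180:320,150:470],None,fx=2.5,fy=2.5,interpolation=3))"
```

```text
red 1341 [-0.1885 -0.1517 -0.1139] [-0.5752 -0.5273] [0.1432 0.1545 0.1657]
7.2 [ 0.57292577 -0.13631125  0.16646964] u,w -0.20463547028536008 -0.5522218887213074 [ 0.7441778  -5.48921615 -0.53910794]
```

View pics/t2.png

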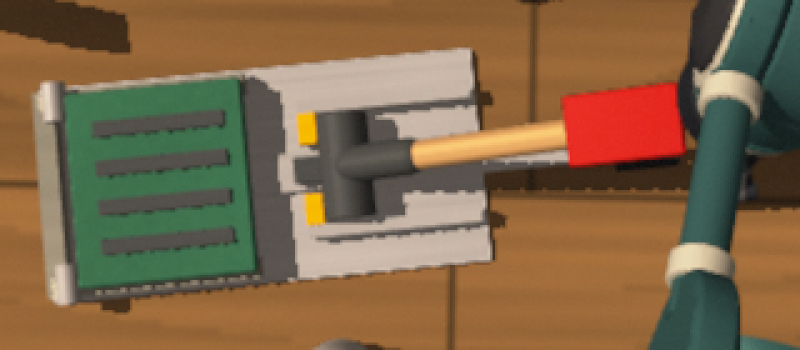

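The heel (317,160) appears to touch both yellow stops (308,128) and (315,208). I'll push slightly more to confirm.

Call:
step_arm(
  motion=[
    [[0,-0.0002,0.002,-0.001,0,0,0],[0,-0.0004,0.003,-0.002,0,0,0],[0,-0.0005,0.004,-0.002,0,0,0],[0,-0.0006,0.005,-0.002,0,0,0],[0,-0.0006,0.005,-0.002,0,0,0],[0,-0.0006,0.005,-0.002,0,0,0],[0,-0.0006,0.005,-0.002,0,0,0],[0,-0.0006,0.005,-0.002,0,0,0]],
  ],
)

```text
time: 8.2
tool_pos: [0.574, -0.1352, 0.1668]
tcp_rot: [2.061, 2.35, -0.007]
wrist_force: [0.3, -12.5, 2.6]
width: 0.002
```

```bash
python3 -c "
from h import *
p=red()"
```

```text
red 1325 [-0.1874 -0.1507 -0.1133] [-0.5763 -0.5284] [0.1442 0.1549 0.2769]
8.25 [ 0.57396612 -0.13514423  0.16676469] u,w -0.20360291266044703 -0.5533958107191882 [  1.56687612 -11.9404832    1.68374114]
```

Force rose to 12 N without further motion, so the lever is home. Next I back off, rise, and move over the tread.

Call:
step_arm(
  motion=[
    [[0,0.003,-0.025,0,0,0,0],[0,0.003,-0.025,0.03,0,0,0],[0,0.003,-0.025,0.05,0,0,0],[0,-0.001,0.0,0.05,0,0,0],[0,-0.005,0.03,0.05,0,0,0],[0,-0.007,0.047,0.045,0,0,0],[0,-0.007,0.047,0.035,0,0,0],[0,-0.007,0.047,0.025,0,0,0]],
  ],
)

```text
time: 9.25
tool_pos: [0.5669, -0.0885, 0.1908]
tcp_rot: [2.061, 2.35, -0.008]
wrist_force: [0.4, -0.3, -0.1]
width: 0.0
```

```bash
python3 -c "
from h import *
red()
p=red('scene')
cv2.imwrite('pics/s3.png',cv2.resize(p[100:340,200:480],None,fx=2.5,fy=2.5))"
```

```text
red 238 [-0.1291 -0.1202 -0.0776] [-0.5757 -0.5158] [0.1407 0.1451 0.5414]
9.3 [ 0.5658593  -0.08847696  0.18905858] u,w -0.15629759544022329 -0.5509954508227497 [-0.23357802 -0.03649461 -2.22215526]
red 661 [-0.1888 -0.1433 -0.1136] [-0.5797 -0.5299] [0.1358 0.1489 0.1615]
9.35 [ 0.56573777 -0.08859288  0.18944117] u,w -0.15639795055102187 -0.550860778818458 [-0.81215122  0.71600373 -0.57390819]
```

View pics/s3.png

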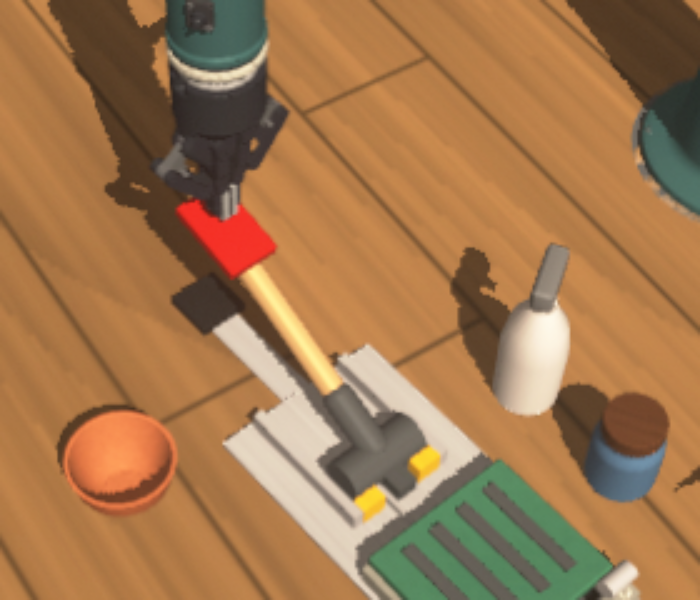

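The closed fingertips (230,205) stand over the back half of the tread, and the lever is still against the stops. I'll press along the arc.

Call:
step_arm(
  motion=[
    [[0,0,-0.001,-0.012,0,0,0],[0,0.0006,-0.005,-0.02,0,0,0],[0,0.0012,-0.01,-0.028,0,0,0],[0,0.0017,-0.014,-0.036,0,0,0],[0,0.0022,-0.018,-0.044,0,0,0],[0,0.0027,-0.022,-0.052,0,0,0],[0,0.0031,-0.026,-0.06,0,0,0],[0,0.0035,-0.029,-0.068,0,0,0]],
  ],
)

```text
time: 10.35
tool_pos: [0.5699, -0.1176, 0.1226]
tcp_rot: [2.064, 2.351, -0.008]
wrist_force: [-3.3, 3.1, 11.3]
width: 0.001
```

```bash
python3 -c "
from h import *
p=red('scene')
cv2.imwrite('pics/s4.png',cv2.resize(p[100:340,200:480],None,fx=2.5,fy=2.5))"
```

```text
red 507 [-0.2166 -0.1667 -0.1408] [-0.5806 -0.5307] [0.0891 0.0994 0.1087]
10.4 [ 0.56963891 -0.11809779  0.12160116] u,w -0.18615811665431867 -0.5511630756970405 [-1.16753276  3.32861699  7.90684301]
```

View pics/s4.png

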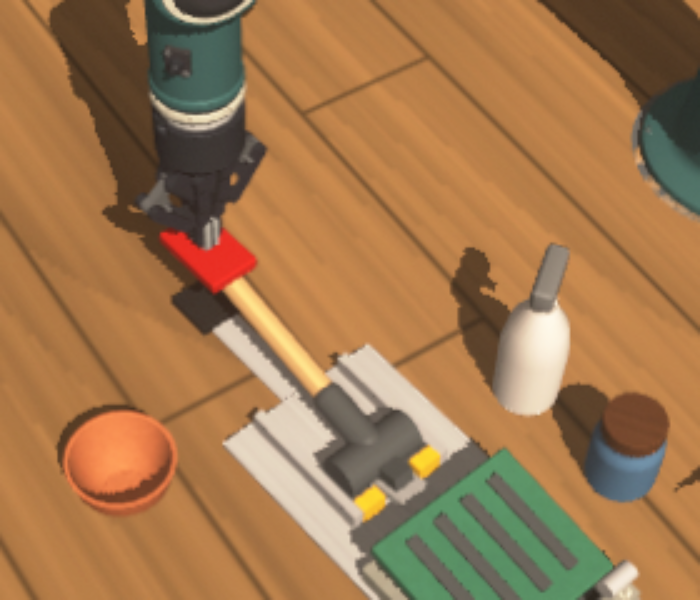

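The fingers are still on the tread, and the hatch's front edge (505,455) has started to lift. I'll continue down.

Call:
step_arm(
  motion=[
    [[0,0.0004,-0.003,-0.01,0,0,0],[0,0.0007,-0.006,-0.02,0,0,0],[0,0.001,-0.008,-0.03,0,0,0],[0,0.0012,-0.01,-0.04,0,0,0],[0,0.0013,-0.011,-0.05,0,0,0],[0,0.0015,-0.012,-0.058,0,0,0],[0,0.0015,-0.012,-0.064,0,0,0],[0,0.0015,-0.012,-0.07,0,0,0]],
  ],
)

```text
time: 11.4
tool_pos: [0.5762, -0.1313, 0.0576]
tcp_rot: [2.059, 2.344, -0.002]
wrist_force: [-11.6, 6.9, 54.9]
width: 0.0
```

```bash
python3 -c "
from h import *
p=red('scene')
cv2.imwrite('pics/s5.png',cv2.resize(p[100:340,200:480],None,fx=2.5,fy=2.5))
print(spot('scene','flap_lip'))"
```

```text
red 433 [-0.2299 -0.1782 -0.1535] [-0.5861 -0.5352] [0.0229 0.0383 0.0491]
11.45 [ 0.57615396 -0.13127654  0.05793266] u,w -0.20002837663437775 -0.556035583952973 [-5.29274345  4.28189971 30.07946529]
[(0.87, [0.5257, 0.2598, 0.0706])]
```

View pics/s5.png

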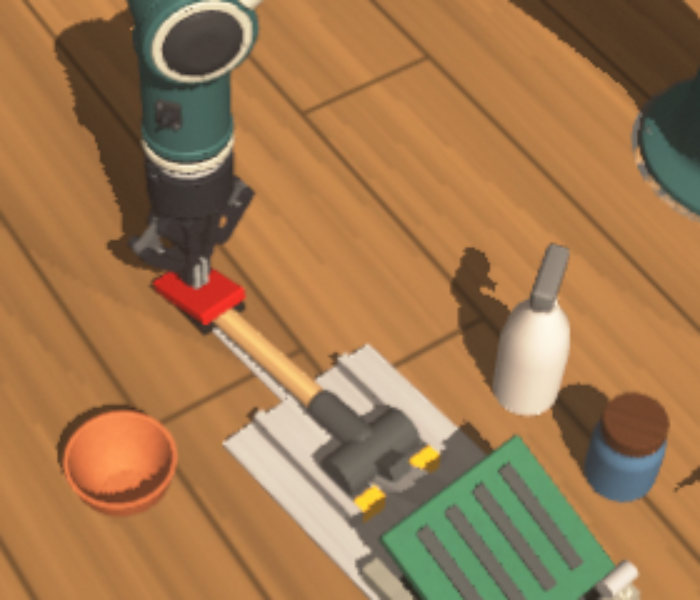

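The tread (200,292) is down on the buffer and the hatch is clearly raised. I'll settle to a moderate push and measure the hatch angle.

Call:
step_arm(
  motion=[
    [[0,0,0,-0.005,0,0,0],[0,0,0,-0.005,0,0,0],[0,0,0,-0.005,0,0,0],[0,0,0,-0.005,0,0,0],[0,0,0,-0.005,0,0,0],[0,0,0,-0.005,0,0,0],[0,0,0,-0.005,0,0,0],[0,0,0,-0.005,0,0,0]],
  ],
)

```text
time: 12.5
tool_pos: [0.5781, -0.1322, 0.0577]
tcp_rot: [2.056, 2.342, 0.0]
wrist_force: [-8.7, 2.9, 28.2]
width: 0.0
```

```bash
cat > chk.py <<'E'
from h import *
for c in ("top","scene"):
    p=red(c); p,d=read_camera(c)
    H,S,V=cv2.split(cv2.cvtColor(p,cv2.COLOR_BGR2HSV))
    q=pts(c,(H>40)&(H<85)&(S>80),d);q=q[(q[:,0]>.44)&(q[:,0]<.61)&(q[:,1]>.1)&(q[:,1]<.34)&(q[:,2]>.03)&(q[:,2]<.14)]
    U=q[:,:2]@u
    for _ in range(4):
        k=np.polyfit(U,q[:,2],1);r=abs(np.polyval(k,U)-q[:,2]);m=r<max(.004,np.median(r)*2);q,U=q[m],U[m]
    print(c,"flap angle",np.arctan(-k[0]),len(q),r.mean())
    for t in ("sprayer","bowl","jar"): print(t,spot(c,t)[:1])
E
python3 chk.py
```

```text
red 389 [-0.1828 -0.1669 -0.1499] [-0.5811 -0.5337] [0.0367 0.0425 0.1948]
12.55 [ 0.57809778 -0.1322014   0.0577426 ] u,w -0.20118164627381951 -0.5578532029048451 [-9.29675736  2.67255878 27.97316951]
top flap angle 0.3876177082860691 3509 0.001225759888803838
sprayer [(0.76, [0.3818, 0.1039, 0.1144])]
bowl [(0.89, [0.7451, 0.0127, 0.0242])]
jar [(0.84, [0.3682, 0.2262, 0.0842])]
red 434 [-0.2293 -0.1783 -0.1538] [-0.5859 -0.5355] [0.0223 0.0381 0.048 ]
12.8 [ 0.5780773  -0.1321675   0.05773205] u,w -0.2011455142116122 -0.5578369761410806 [-9.86619053  3.45697272 26.13284901]
scene flap angle 0.39184072246850193 2925 0.0015682155404875236
sprayer [(0.73, [0.3929, 0.1246, 0.0922])]
bowl [(0.93, [0.7327, -0.0059, 0.0272])]
jar [(0.79, [0.3762, 0.2397, 0.0688])]
```

Hatch angle is 0.39 rad with a steady push of about 27 N, the arm is still, and the bystanders haven't moved. I'm handing in.

```bash
python3 -c "
from workcell import *
print(finish_job())
s=read_state();print(s['time'],s['tool_pos'],s['wrist_force'])"
```

```text
the job is handed in; nothing more can be done
None
the job is handed in; nothing more can be done
```

I pushed the lever home, pressed its tread down onto the buffer so the hatch came up, and handed the job in at 12.8 s while still holding it. No verdict was reported.

- **Push home:** I pushed the back end of the tread with closed fingertips, moving the lever about 61 mm along the guide. At the end the push force rose from about 5 N to 12 N with almost no further motion, and the top picture showed the heel against both yellow stops.
- **Press:** I backed off, moved over the tread and pressed it down along its arc.
- **Last checks:** Plane fits to the camera depth gave a hatch angle of 0.388 rad (top) and 0.392 rad (scene); the limit is 0.32. The fingers were pressing down steadily with about 27 N, and the sprayer, bowl and jar were within about 5 mm of where they started.
- **Small deviations:** The fingertips drifted about 6 mm sideways on the tread while pressing, with 9 N of side force, but stayed on it and still. The press peaked at 55 N on reaching the buffer, within the 120 N wrist limit. The lever itself leaned up by about 2 mm during the push, within the 25 mm limit.
- **Detections that failed:** The network's `tread_back` and `flap_lip` positions were wrong or imprecise, and the top-view colour fit of the tread was spoilt by the arm, so I relied on the remaining colour and depth fits.

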